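Set the dividing stand: index the saucer and hold the sprung pointer on its ring

TASK

Set the dividing stand so that I can dot the next point on the blank saucer: turn the dividing knob clockwise until its nose points at the clip on the dial, and let go of it. Then take the sprung pointer rod by its upright black grip, pull it out of its tube until the little flag on it is level with the cursor on the scale, and finish still holding it there, steady against its spring - do not let go. Keep off the saucer and leave the jar, the oil bottle, the dish and the pencil where they are.

Things in the scene. Friction and masses are not known exactly. Their poses are not given: they have to be found in the camera images.
- stand: Dividing stand, fixed; grey cast base 186 x 84 mm, 14 mm high, with an arm to its -y side for the knob. Origin on the board (z = 0) under the saucer's middle; x points away from the robot along the rod, y left. A column at x = +85..111 mm holds a level tube, 19 mm thick, axis 80 mm up at y = 0, mouth at x = +78, end at +163 mm. Nothing beside the rod's grip tops 92 mm. Yaw up to 20 degrees.
- saucer: Undecorated white saucer, 120 mm across, face up on the steel head of the stand, its middle at x = y = 0 of the stand, its foot 24 mm and its rim 45 mm above the board. It turns with the knob (belt, same angle). Not to be touched.
- knob (a joint): Angle of the dividing knob (rad): 0 at the start, grows clockwise seen from above, stop at 2.6; slight friction (0.05 N m), stays where left. Black, round, 30 mm thick (33 over its flutes), vertical axis at x = 0, y = -104 mm of the stand; fluted from 54 to 90 mm above the board. Its 34 mm skirt carries the nose; below lies a round dial, 80 mm across, face 47 mm above the board.
- knob_grip (a point): The knob's axis at a good height to grip it, 78 mm above the board (12 mm under its top).
- knob_nose (a point): Tip of the knob's nose (a short black pointer with a white line), 32.5 mm from the knob's axis, 50 mm above the board; its x axis points outward along the nose. Turns with the knob.
- index_mark (a point): Tip of the dark steel clip on the dial's rim, 36 mm from the knob's axis, 49 mm above the board; x points outward from the axis. The clip is 10 mm wide, reaches 58 mm from the axis, top 51 mm above the board. It stands 35 to 80 degrees clockwise of the nose's start and is fixed. The knob is set when its nose lies on the line from the axis to this tip.
- rod (a joint): How far the pointer rod is pulled out of its tube (m): 0 parked, grows along the stand's -x (toward the robot), end stop at 0.055. An inner spring pulls it back: about 2.4 N parked, 1.2 N more per 10 mm; it runs home when let go. The rod ends in an aluminium block, 16 x 18 x 16 mm, with a thin steel pointer hanging in front and the upright grip on top.
- rod_grip (a point): Middle of the upright black grip on the rod, 114 mm above the board. The grip is a round post 13 mm thick between a foot 95 mm and a head 125 mm above the board; the head is 18 mm across and tops out at 134 mm. Moves with the rod. Parked, it stands at x = +69 mm, y = 0 of the stand.
- rod_flag (a point): Tip of the small steel flag on the left side of the rod's block, 17 mm left of the rod's axis, 87 mm above the board, at the same x as the grip. Moves with the rod.
- cursor_mark (a point): Nib tip of the dark steel cursor (11 mm wide, top 90 mm above the board) clamped on the scale bar, which is aluminium, 13 mm wide, left of the rod and parallel to it. x is parallel to the rod. The cursor is fixed. The rod is set when the flag stands beside this nib, at the same place along the rod: 20 to 40 mm of pull.
- jar: Bystander: small blue jar with a white cap, 45 mm across, 70 mm high; origin under its middle.
- oil_bottle: Bystander: brown glass bottle, 40 mm across, 74 mm high; origin under its middle.
- paint_dish: Bystander: small white paint dish, 49 mm across, 20 mm high; origin under its middle.
- pencil: Bystander: red pencil, 120 mm long, 7 mm thick, lying on the board; origin under its middle.

How it is judged:
By the outcome, as a careful person would: the job done as asked, in the order asked, and still so for the second after the job is handed in, while the arm keeps its last pose, push and grip.
It also fails if it takes over 40 s, if anything falls off the work surface, if the arm or the gripper's body presses on something with over 40 N, if the wrist force passes 120 N, or if a joint passes its speed limit or range.

ROBOT

A 6-joint arm with a two-finger parallel gripper is mounted at the origin on a cart in front of the work surface, level with it; the furniture and walls round the work are solid. World frame = base frame: x ahead of the robot, y to its left, z up, the work surface at z = 0. Lengths are in mm, angles in rad, forces in N, time in s.
With the tool pointing down it reaches from about 350 to 875 mm from the base axis. Payload 4.2 kg.
Tool frame: the origin (TCP) lies on the mounting face of the last link; the fingertips stand 173 mm ahead of it and the grasp point (between the pads) lies grip_point_offset ahead of it (grip_point_offset is the distance from the TCP to the grasp point, in mm); z points along the fingers, y is the line along which they close (so a half turn about z gives the same grasp; the last joint's range is limited). The gripper opens to 85 mm and grips with 20 to 120 N. Pads are 22 mm wide; open, the fingers measure 114 mm over their backs; the gripper's body (76 mm by 85 mm) begins 54 mm behind the grasp point. The pads swing forward as they close: fully open they stand 13 mm farther back than shut.
Start: joints at [1.42, 0.385, 0.008, 0, -1.194, -0.259], TCP at [248.983, 573.243, 404.712] pointing down, gripper open.
Joint ranges: [-3.14, 3.14], [-1.21, 2.06], [-1.07, 1.41], [-3.16, 2.05], [-2.99, -0.16], [-3.1, 3.1]. Speed limits (rad/s): [2.79, 2.79, 3.14, 3.14, 3.14, 3.14].

INTERFACE

Orientations are given as a unit quaternion [x, y, z, w].
In Python, from bench import read_state, get_image, job_done, recognise, place_of, grip_point_offset gives the robot as it stands. The module is installed in compiled form; this text tells all that it offers.
- The arm moves only by the tool carry_out, never from a script. Its arguments are lists of equal length, an entry for each row: "slide": the shift along the tool's x, y, z in m, a list of three; "roll": the turn about the tool's z in degrees; "claw": the finger opening in m, from 0 to 0.0854. A call has 1 to 8 rows; each row is the pose to reach, as a shift and turn from the pose commanded when the call began, along the tool's axes at that moment; what a row does not reach only later rows make up. A row lasts 1/8 s, in which the tool goes at most 62.5 mm and 10.7 degrees, less where a joint would pass 70% of its speed; a pose out of reach is approached as far as the arm can. A call with a gripper value outside its range is refused whole. The fingers move at their own pace and stop on an object; the grip force is fixed at half the most. Time passes only in rows, so rows that repeat a pose let the fingers close. It gives the time, the measured TCP pose, the force, the opening and the grip force at its end, in the units of the state.
- read_state(): the state, without advancing time (a new reading comes with each control period).
- get_image(name): name is "scene" or "top" or "wrist"; returns a dict with "img" (400x640x3 uint8, red, green, blue), "z_map" (400x640 float32, mm along the optical axis (not along the pixel's ray), 0 where there is no reading), "mtx" (3x3 intrinsics, pixels), "k1" (the pictures are not rectified: a ray, as slopes to the right and down, at radius r is drawn at 1 + k1 r^2 times it, then the intrinsics apply), "world_from_camera" (4x4, takes a point from camera to world coordinates); the wrist camera has in their place "T_tool_cam" (4x4, takes a point from camera to tool coordinates, whose origin is the TCP and whose axes are the flange's). Camera axes: x right, y up, looking along -z (the intrinsics and any distortion apply to the point x, -y, -z); pixel columns grow to the right and rows downward; lengths in mm; the calibration is good to about 2 mm. A picture is of the moment at which its call begins: read the wrist's pose just before it.
- job_done(): hands the job in; it is judged then, once.
Trained networks look in a picture, given as the dict that the camera call returned (one of the last four; its "shot" number tells which), for a name from the list of things; names that differ only in an ending like _2 or _b are one class to them, and where a whole thing is asked for, a point or a joint stands for the part that bears it (a point fixed in the world has none). Each returns a list of dicts, best first, with "conf" (0 to 1); they miss things now and then, are a little off and sometimes report something else, mostly with a low value. They report only what shows in the picture. A call takes as long as a camera call.
- recognise(picture, thing): "at" ([column, row] in pixels, amid what is visible of it).
- place_of(picture, thing): "at" ([column, row] in pixels: a listed point, or the origin of a listed thing).
The state is a dict: "clock": time; "joints": joint angles; "joint_vel": joint speeds; "joint_efforts": joint torques, N m; "position": TCP position; "ee_rot": TCP orientation; "contact_force": force on the tool from outside, world axes, zero at the start; "wrist_torque": the same for the moment, N m; "gripper_width": finger opening in mm; "grasp_force": force on a finger pad.
Only numpy, scipy, OpenCV 4.12 (cv2) and the standard library are available. Lean on these libraries where they do the work, as an engineer would, in place of code of your own. Each camera call takes 0.05 s, during which the arm holds its last target. There are 200 camera calls.

## Working session

There is one attempt and no reset: what is moved stays moved. The work goes in short steps, Python scripts to look and compute and a tool call to move; the robot and the scene stay as the last step left them, time stands still between calls to the robot, and variables do not carry over. Pictures are saved under pics/ and viewed, at most 10 in all, crops included, and the job is handed in when it is done.

Besides the shell and the picture viewer there is one more tool, called after "Call:" by a JSON object that holds its "api" and its "payload", one argument or row to a line. carry_out: Moves the arm, as the interface text tells. Its arguments: {"type":"object","properties":{"slide":{"type":"array"},"roll":{"type":"array"},"claw":{"type":"array"}},"required":["slide","roll","claw"]}

```bash
mkdir -p pics
cat > h.py <<'E'
import numpy as np, cv2
from bench import *
from scipy.spatial.transform import Rotation as R
def cam(name):
    s=read_state(); p=get_image(name)
    if 'world_from_camera' in p: T=np.array(p['world_from_camera'])
    else:
        W=np.eye(4); W[:3,:3]=R.from_quat(s['ee_rot']).as_matrix(); W[:3,3]=s['position']; T=W@np.array(p['T_tool_cam'])
    return p,T
def ray(p,T,uv):
    K=np.array(p['mtx'],float); d=np.array([(uv[0]-K[0,2])/K[0,0],(uv[1]-K[1,2])/K[1,1]]); u=d.copy()
    for _ in range(20): u=d/(1+p['k1']*(u@u))
    return T[:3,3], T[:3,:3]@np.array([u[0],-u[1],-1])
def at_z(p,T,uv,z):
    o,d=ray(p,T,uv); return o+d*(z-o[2])/d[2]
def proj(p,T,X):
    c=np.linalg.inv(T)@np.append(X,1); u=np.array([c[0],-c[1]])/-c[2]; u=u*(1+p['k1']*(u@u)); K=np.array(p['mtx']); return K[:2,:2]@u+K[:2,2]
def save(p,n): cv2.imwrite('pics/'+n,cv2.cvtColor(p['img'],cv2.COLOR_RGB2BGR))
Z=dict(stand=0,knob_grip=78,knob_nose=50,index_mark=49,rod_grip=114,rod_flag=87,cursor_mark=90,jar=0,oil_bottle=0,paint_dish=0,pencil=0,saucer=24)
def find(p,T,names):
    for n in names:
        for r in place_of(p,n)[:2]:
            print(n,round(r['conf'],2),np.round(r['at'],1),np.round(at_z(p,T,r['at'],Z[n]),1))
E
python3 - <<'E'
from h import *
print(grip_point_offset, read_state())
for n in ['top','scene']:
    p,T=cam(n); save(p,n+'.png'); print(n,T[:3,3]); find(p,T,Z)
E
```

```text
154.70000000000002 {'clock': 0.0, 'joints': array([ 1.41960424e+00,  3.85560911e-01,  6.64265021e-03, -4.93299551e-04,
       -1.19399822e+00, -2.58574156e-01]), 'joint_vel': array([-1.66590675e-04,  1.68491843e-05, -8.94475943e-04,  2.04600475e-03,
       -1.23615678e-03, -4.91184260e-04]), 'joint_efforts': array([ 6.67264089e-05, -3.92295098e+01,  1.88399434e+01,  4.18635517e+00,
       -4.69582505e-03, -3.91532939e-08]), 'position': array([248.89828867, 573.08341055, 403.62597436]), 'ee_rot': array([ 9.79065677e-01, -2.03541702e-01, -1.72030798e-04,  1.07085044e-03]), 'contact_force': array([ 0.05612271,  0.69250938, -0.46532566]), 'wrist_torque': array([0.0235725 , 0.01978067, 0.00052756]), 'grasp_force': 0.0, 'gripper_width': 85.76627072510568}
top [ 327.12711463  -72.17103821 1386.44679206]
stand 0.95 [375.3 223.7] [ 529.7 -194.9    0. ]
knob_grip 0.75 [373.3 220.3] [ 527.1 -183.1   78. ]
knob_grip 0.66 [416.3 208.3] [ 557. -294.   78.]
knob_nose 0.45 [426.7 206.8] [ 565.7 -326.1   50. ]
index_mark 0.53 [423.6 219.8] [ 531.5 -316.7   49. ]
rod_grip 0.53 [369.6 189.6] [ 599.6 -1
[... 367 characters left out ...]
. ]
saucer 0.51 [375.3 224.3] [ 524.6 -192.7   24. ]
scene [ 193.67384499 -749.27621025  709.16908118]
stand 0.76 [342.1 281.1] [ 539.2 -184.8   -0. ]
stand 0.52 [259.3 242.6] [435.8  -4.1   0. ]
knob_grip 0.88 [382.6 288.8] [ 554.5 -294.9   78. ]
knob_grip 0.46 [362.8 231.3] [ 603.6 -150.3   78. ]
knob_nose 0.68 [265.  242.9] [428.6 -62.8  50. ]
knob_nose 0.59 [347.1 209.6] [629.3 -46.5  50. ]
index_mark 0.39 [378.7 317. ] [ 529.8 -324.2   49. ]
rod_grip 0.79 [370.3 229.1] [ 596.  -185.7  114. ]
rod_flag 0.67 [362.3 232.7] [ 594.8 -161.9   87. ]
cursor_mark 0.5 [350.8 239.7] [ 562.8 -171.8   90. ]
pencil 0.76 [260.5 242.1] [438.8  -3.8   0. ]
saucer 0.85 [341.  268.7] [ 541.9 -174.4   24. ]
```

Run:
```python
import cv2
a=cv2.imread('pics/scene.png')[190:350,250:450]; b=cv2.imread('pics/top.png')[160:260,330:450]
cv2.imwrite('pics/a.png',cv2.resize(a,None,fx=4,fy=3.7)[:592]); cv2.imwrite('pics/b.png',cv2.resize(b,None,fx=6,fy=6)[:600])
```

```text
(no output)
```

View pics/a.png

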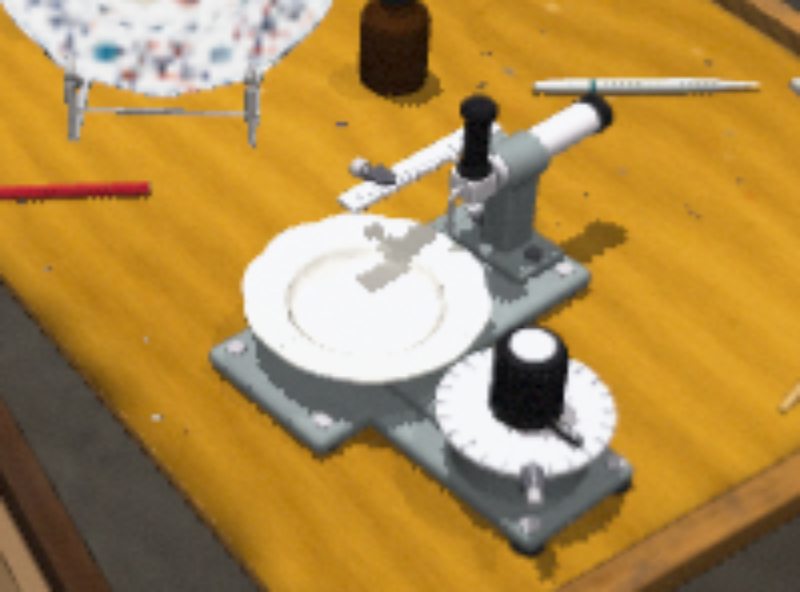

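View pics/b.png

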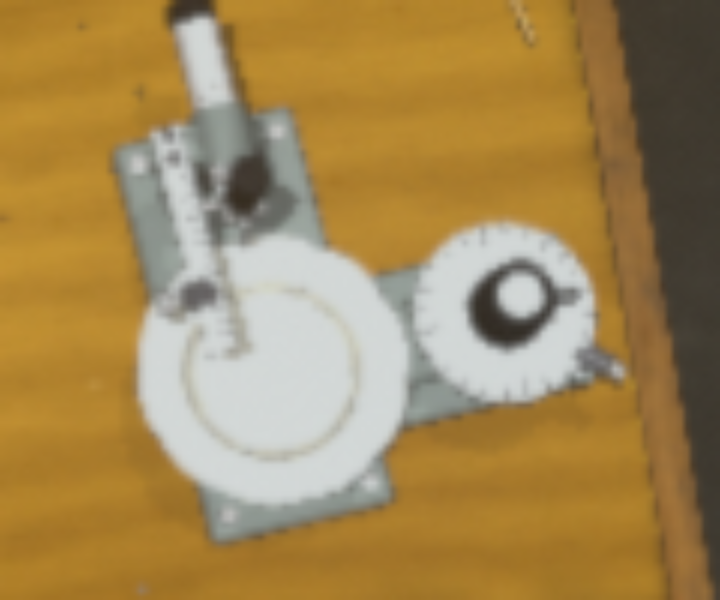

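Run:
```python
from h import *
s=read_state(); M=R.from_quat(s['ee_rot']).as_matrix()
w=get_image('wrist'); print('Ttc',np.round(w['T_tool_cam'],2), w['mtx'][0])
p,T=cam('top'); z=np.array(p['z_map']); K=np.array(p['mtx'])
v,u=np.mgrid[:400,:640]; d=np.dstack([(u-K[0,2])/K[0,0],(v-K[1,2])/K[1,1]])
c=np.stack([d[...,0]*z,-d[...,1]*z,-z,np.ones_like(z)],-1)@T.T
m=(z>0)&(c[...,2]>90)
g={}
for X in c[m]:
    k=(int(X[0]//60)*60,int(X[1]//60)*60); g[k]=max(g.get(k,0),int(X[2]))
print(g)
print(M, M.T@(np.array([556,-294.5,404])-s['position']))
```

```text
Ttc [[ 0.    0.96  0.29 72.73]
 [ 1.   -0.    0.    0.55]
 [ 0.    0.29 -0.96 31.73]
 [ 0.    0.    0.    1.  ]] [291.87428658   0.         321.21120814]
{(1080, 720): 184, (1080, 660): 186, (780, 360): 636, (1080, 600): 187, (1080, 540): 187, (1080, 480): 189, (1080, 420): 190, (1080, 360): 187, (780, 180): 600, (1080, 300): 189, (1080, 240): 190, (1080, 180): 188, (1080, 120): 187, (1080, 60): 187, (1020, 60): 194, (1080, 0): 185, (1020, 0): 193, (1080, -60): 184, (1020, -60): 195, (1020, -120): 194, (1080, -120): 182, (1080, -180): 180, (1020, -180): 194, (1020, -240): 195, (1020, -300): 195, (1020, -360): 195, (1020, -420): 194, (1020, -480): 195, (1020, -540): 194, (1020, -600): 194, (1020, -660): 195, (1020, -720): 194, (1020, -780): 194, (1020, -840): 193, (1020, -900): 192, (1020, 180): 195, (1020, 120): 194, (1020, 300): 193, (1020, 240): 196, (1020, 360): 194, (840, 480): 564, (1020, 600): 189, (1020, 540): 193, (1020, 480): 191, (1020, 420): 193, (840, 420): 564, (1020, 660): 190, (780, 480): 564, (780, 420): 566, (1020, 720): 191, (780, 300): 568, (840, -240): 493, (780, 
[... 505 characters left out ...]
7, (660, 360): 489, (660, 300): 489, (660, 240): 486, (660, 180): 486, (660, 60): 480, (660, 0): 475, (660, -60): 462, (660, -120): 445, (660, -180): 432, (600, 60): 170, (600, -180): 136, (600, 0): 133, (600, 120): 174, (540, 120): 177, (540, 60): 161, (540, -180): 139, (540, -240): 132, (540, 0): 99, (540, -300): 95, (540, -360): 94, (480, 120): 165, (480, -300): 94, (480, 60): 114, (420, 120): 125, (420, 60): 104, (240, 600): 314, (240, 540): 406, (240, 480): 452, (180, 480): 439, (180, 540): 393}
[[ 9.17202752e-01 -3.98420772e-01 -3.31089192e-05]
 [-3.98420773e-01 -9.17202752e-01 -1.80969319e-05]
 [-2.31573982e-05  2.97898369e-05 -9.99999999e-01]] [627.31882548 673.57015903   0.70607699]
```

View pics/top.png

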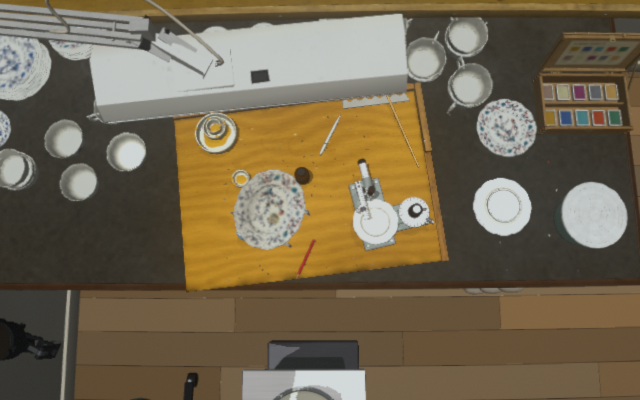

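View pics/scene.png

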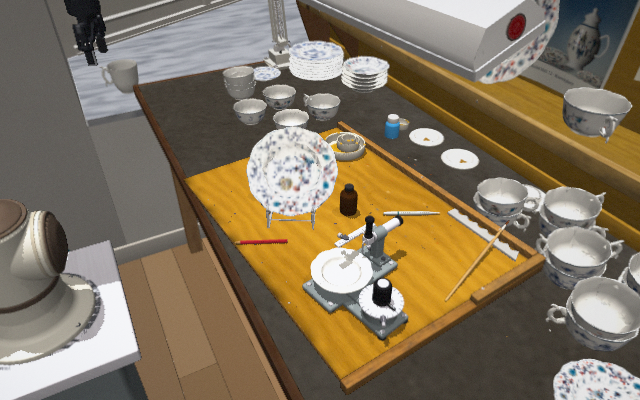

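Call:
{"api": "carry_out", "payload": {
  "slide": [
    [0.61,0.665,0],
    [0.61,0.665,0],
    [0.61,0.665,0],
    [0.61,0.665,0],
    [0.61,0.665,0],
    [0.61,0.665,0],
    [0.61,0.665,0],
    [0.61,0.665,0]
  ],
  "roll": [0,0,0,0,0,0,0,0],
  "claw": [0.085,0.085,0.085,0.085,0.085,0.085,0.085,0.085]
}}

```text
clock: 2.4
position: [412.3, 98.7, 405.3]
ee_rot: [0.979, -0.203, 0.001, -0.001]
contact_force: [0.9, 0.4, -0.6]
gripper_width: 84.8
grasp_force: 0.0
```

Call:
{"api": "carry_out", "payload": {
  "slide": [
    [0.272,0.295,0.0],
    [0.272,0.295,0.0],
    [0.272,0.295,0.0],
    [0.272,0.295,0.075],
    [0.272,0.295,0.075],
    [0.272,0.295,0.075],
    [0.272,0.295,0.075],
    [0.272,0.295,0.075]
  ],
  "roll": [0,0,0,0,0,0,0,0],
  "claw": [0.085,0.085,0.085,0.085,0.085,0.085,0.085,0.085]
}}

```text
clock: 3.4
position: [544.2, -280.5, 327.5]
ee_rot: [0.979, -0.205, -0.002, -0.0]
contact_force: [-0.2, 0.4, 0.2]
gripper_width: 85.0
grasp_force: 0.0
```

Run:
```python
from h import *
p,T=cam('wrist'); save(p,'w1.png'); print(read_state()['position'])
find(p,T,['stand','saucer','knob_grip','knob_nose','index_mark','rod_grip','rod_flag','cursor_mark'])
```

```text
[ 544.02449917 -279.25958515  328.5901662 ]
stand 0.98 [251.1 223.6] [ 532.7 -193.1    0. ]
saucer 0.61 [240.5 242.6] [ 524.9 -183.1   24. ]
knob_grip 0.67 [327.8 187.4] [ 556.1 -292.    78. ]
knob_nose 0.9 [362.6 159.6] [ 559.5 -326.1   50. ]
index_mark 0.7 [370.7 181.6] [ 538.6 -325.7   49. ]
index_mark 0.7 [150.3 211. ] [ 592.3 -136.3   49. ]
rod_grip 0.6 [145.5 209.5] [ 599.2 -179.9  114. ]
rod_grip 0.54 [369.  181.2] [ 558.3 -320.7  114. ]
rod_flag 0.72 [151.2 212.5] [ 593.8 -163.1   87. ]
cursor_mark 0.74 [177.7 247.7] [ 561.4 -167.8   90. ]
```

View pics/w1.png

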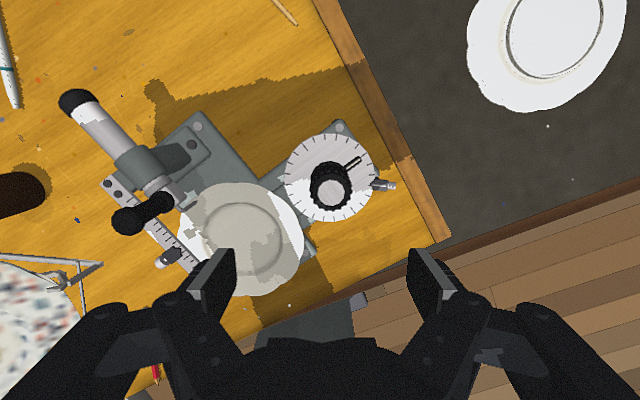

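Call:
{"api": "carry_out", "payload": {
  "slide": [
    [0.0166,0.008,0.045],
    [0.0166,0.008,0.045],
    [0.0166,0.008,0.045]
  ],
  "roll": [0,0,0],
  "claw": [0.085,0.085,0.085]
}}

```text
clock: 4.22
position: [556.4, -292.1, 285.7]
ee_rot: [0.979, -0.203, 0.0, 0.0]
contact_force: [0.2, -0.3, 0.7]
gripper_width: 85.1
grasp_force: 0.0
```

Run:
```python
from h import *
p,T=cam('wrist'); print(read_state()['position'])
find(p,T,['stand','knob_grip','knob_nose','index_mark','rod_grip','rod_flag','cursor_mark'])
c=proj(p,T,[556,-293.5,50]).round().astype(int); print(c)
np.savez('w2.npz',img=p['img'],T=T,mtx=p['mtx'],k1=p['k1'])
x,y=c[0]-65,c[1]-60
cv2.imwrite('pics/w2.png',cv2.resize(cv2.cvtColor(p['img'][y:y+100,x:x+130],cv2.COLOR_RGB2BGR),None,fx=6,fy=6,interpolation=cv2.INTER_CUBIC)); print(x,y)
```

```text
[ 556.47950589 -292.07226648  286.37588035]
stand 0.87 [235.4 257.5] [ 531.5 -191.7    0. ]
knob_grip 0.55 [321.7 228.7] [ 555.7 -292.8   78. ]
index_mark 0.69 [358.3 193.2] [ 559.6 -323.6   49. ]
index_mark 0.63 [371.1 216.1] [ 539.2 -325.9   49. ]
rod_grip 0.87 [ 94.  265.8] [ 598.2 -179.   114. ]
rod_flag 0.64 [107.  260.5] [ 593.3 -161.2   87. ]
cursor_mark 0.68 [145.9 297.5] [ 561.6 -171.2   90. ]
[322 213]
257 153
```

View pics/w2.png

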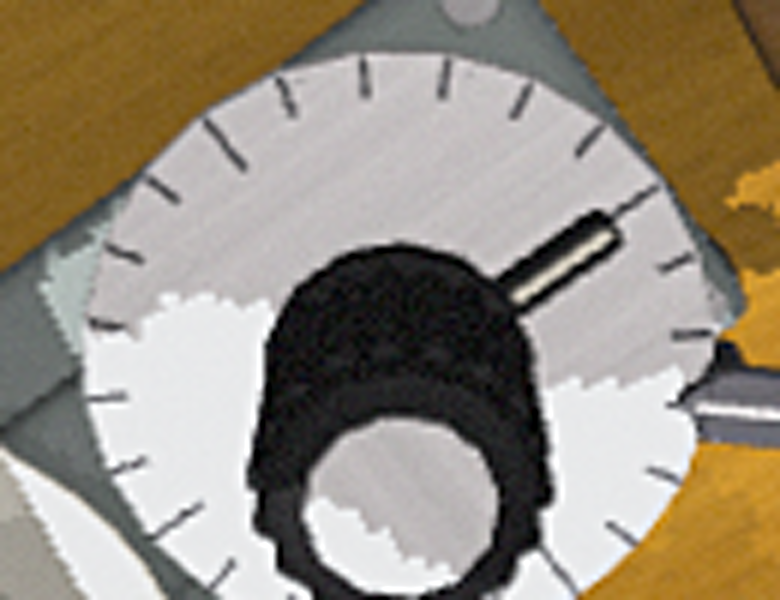

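Run:
```python
from h import *
from scipy.optimize import least_squares
p=dict(np.load('w2.npz')); T=p['T']; f=lambda q,z: at_z(p,T,(np.array(q)+.5)/6-.5+[257,153],z)[:2]
E=np.array([f(q,47) for q in [(400,51),(330,57),(205,120),(88,325),(84,395),(108,470),(150,542),(606,122),(662,185),(700,440),(652,540),(580,598)]])
s=least_squares(lambda v: np.hypot(*(E-v[:2]).T)-v[2],[556,-293,40],loss='soft_l1'); print(s.x,np.round(s.fun,1))
c=s.x[:2]
for n,q,z in [('nose',(612,228),50),('noseroot',(513,302),50),('tick',(657,187),47),('t1',(690,258),47),('t2',(712,333),47),('clip',(682,402),49),('clipfar',(780,412),51),('t4',(680,482),47),('capc',(401,503),90)]:
    d=f(q,z)-c; print(n,d.round(1),np.hypot(*d).round(1),np.degrees(np.arctan2(d[1],d[0])).round(1))
```

```text
[ 554.36021206 -293.51364954   39.75511282] [ 0.2  0.4 -0.4 -0.5  0.2 -0.1  0.3  0.2 -0.2 -0.5  0.5 -0.2]
nose [  7.3 -31. ] 31.8 -76.8
noseroot [  3.4 -16.5] 16.8 -78.5
tick [  9.  -37.9] 38.9 -76.6
t1 [ -1.  -38.4] 38.4 -91.5
t2 [-11.2 -37.5] 39.1 -106.6
clip [-17.5 -30.8] 35.4 -119.6
clipfar [-22.7 -41.4] 47.2 -118.7
t4 [-28.4 -26.7] 39.0 -136.8
capc [ 0.8 -0.2] 0.8 -10.7
```

Call:
{"api": "carry_out", "payload": {
  "slide": [
    [-0.001,0.002,0.0],
    [-0.001,0.002,0.03],
    [-0.001,0.002,0.053],
    [-0.001,0.002,0.053],
    [-0.001,0.002,0.053],
    [-0.001,0.002,0.053],
    [-0.001,0.002,0.053],
    [-0.001,0.002,0.053]
  ],
  "roll": [0,0,0,0,0,0,0,0],
  "claw": [0.06,0.06,0.06,0.06,0.03,0.02,0.02,0.02]
}}

```text
clock: 5.62
position: [555.1, -293.3, 233.4]
ee_rot: [0.979, -0.203, 0.002, -0.0]
contact_force: [0.2, 5.5, 5.5]
gripper_width: 28.6
grasp_force: 59.4
```

Call:
{"api": "carry_out", "payload": {
  "slide": [
    [0,0,0],
    [0,0,0],
    [0,0,0],
    [0,0,0],
    [0,0,0],
    [0,0,0]
  ],
  "roll": [8,17,26,35,42,42],
  "claw": [0.02,0.02,0.02,0.02,0.02,0.02]
}}

```text
clock: 6.38
position: [554.9, -293.6, 233.4]
ee_rot: [0.841, -0.541, 0.001, -0.0]
contact_force: [-1.0, 3.0, 7.2]
gripper_width: 28.5
grasp_force: 59.7
```

Run:
```python
from h import *
s=read_state(); M=R.from_quat(s['ee_rot']).as_matrix(); print(s['position'],s['contact_force'],s['grasp_force'],s['gripper_width'],np.degrees(np.arctan2(M[1,0],M[0,0])))
p,T=cam('wrist'); find(p,T,['knob_nose','index_mark'])
c=proj(p,T,[539,-323,50]).round().astype(int); x,y=max(0,c[0]-65),max(0,c[1]-50)
cv2.imwrite('pics/w3.png',cv2.resize(cv2.cvtColor(p['img'][y:y+100,x:x+130],cv2.COLOR_RGB2BGR),None,fx=6,fy=6,interpolation=cv2.INTER_CUBIC)); print(x,y)
np.savez('w3.npz',img=p['img'],T=T,mtx=p['mtx'],k1=p['k1'])
```

```text
[ 554.94269423 -293.60021673  233.42472503] [-0.96687164  3.04319109  7.2026444 ] 59.67359125614166 28.470941115803424 -65.48355127802306
knob_nose 0.7 [369.4 217. ] [ 537.6 -320.5   50. ]
index_mark 0.57 [374.2 207. ] [ 537.5 -326.5   49. ]
304 162
```

View pics/w3.png

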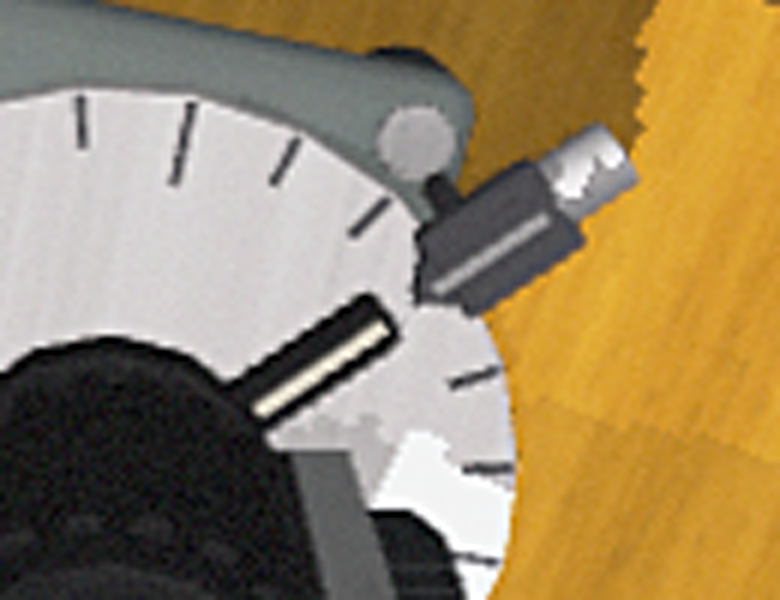

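Run:
```python
from h import *
p=dict(np.load('w3.npz')); T=p['T']; f=lambda q,z: at_z(p,T,(np.array(q)+.5)/6-.5+[304,162],z)[:2]
from scipy.optimize import least_squares
E=np.array([f(q,47) for q in [(80,92),(194,100),(300,137),(390,197),(500,370),(515,467),(500,560)]])
s=least_squares(lambda v: np.hypot(*(E-v).T)-39.5,[555,-293.5]); c=s.x; print(c,s.fun.round(2))
for n,q,z in [('nosetip',(385,325),51),('noseroot',(258,412),51),('clip',(416,298),49),('clipline1',(435,288),51),('clipline2',(545,217),51),('t',(500,370),47),('t',(390,197),47)]:
    d=f(q,z)-c; print(n,d.round(1),np.hypot(*d).round(1),np.degrees(np.arctan2(d[1],d[0])).round(1))
```

```text
[ 554.73283424 -293.47455065] [-0.05  0.01 -0.02  0.04 -0.01  0.1  -0.12]
nosetip [-15.7 -27.5] 31.7 -119.7
noseroot [ -8.9 -15. ] 17.4 -120.7
clip [-17.7 -30.6] 35.3 -120.1
clipline1 [-18.2 -32.6] 37.3 -119.2
clipline2 [-24.  -42.7] 49.0 -119.4
t [-28.8 -27. ] 39.5 -136.9
t [-11.6 -37.8] 39.5 -107.1
```

Call:
{"api": "carry_out", "payload": {
  "slide": [
    [0,0,0],
    [0,0,0],
    [0,0,0],
    [0,0,-0.02],
    [0,0,-0.07],
    [0,0,-0.095],
    [0,0,-0.095]
  ],
  "roll": [0,0,0,0,0,0,0],
  "claw": [0.05,0.06,0.06,0.06,0.06,0.06,0.06]
}}

```text
clock: 7.4
position: [554.8, -294.0, 329.2]
ee_rot: [0.841, -0.541, 0.003, -0.001]
contact_force: [0.9, -0.2, -0.6]
gripper_width: 60.1
grasp_force: 0.0
```

Run:
```python
from h import *
s=read_state(); M=R.from_quat(s['ee_rot']).as_matrix(); print(s['position'],s['joints'])
p,T=cam('wrist'); find(p,T,['knob_nose','index_mark'])
c=proj(p,T,[547,-308,50]).round().astype(int); x,y=max(0,c[0]-65),max(0,c[1]-50)
cv2.imwrite('pics/w4.png',cv2.resize(cv2.cvtColor(p['img'][y:y+100,x:x+130],cv2.COLOR_RGB2BGR),None,fx=6,fy=6,interpolation=cv2.INTER_CUBIC)); print(x,y)
# half-turn then pose: yaw of x tool = 13.3+90
print(M.T@(np.array([596,-176.9,328])-s['position']))
```

```text
[ 554.82011855 -293.9772237   329.17797997] [-2.29829158e-01  4.47584874e-01 -9.12656617e-02  4.98201115e-04
 -1.02672972e+00  6.57613191e-01]
knob_nose 0.81 [351.8 178.5] [ 538.6 -321.1   50. ]
index_mark 0.82 [357.7 170.9] [ 536.7 -329.1   49. ]
272 138
[-89.42546566 -86.05756034   1.19540022]
```

View pics/w4.png

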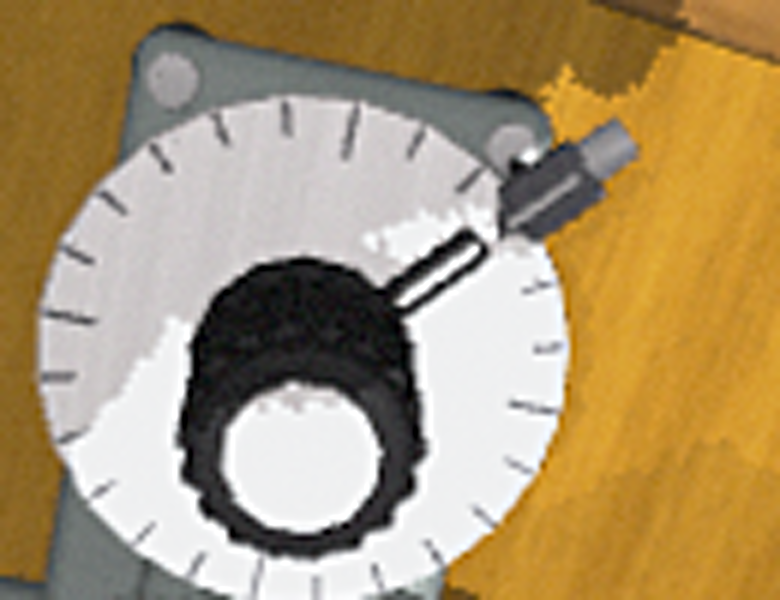

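Call:
{"api": "carry_out", "payload": {
  "slide": [
    [-0.03,-0.03,0],
    [-0.06,-0.06,0],
    [-0.089,-0.086,0],
    [-0.089,-0.086,0],
    [-0.089,-0.086,0],
    [-0.089,-0.086,0],
    [-0.089,-0.086,0],
    [-0.089,-0.086,0]
  ],
  "roll": [10.5,21,31.5,42,52.5,63,73.5,84],
  "claw": [0.06,0.06,0.06,0.06,0.06,0.06,0.06,0.06]
}}

```text
clock: 8.55
position: [595.5, -177.0, 324.7]
ee_rot: [-0.26, 0.966, 0.001, -0.002]
contact_force: [-0.4, 0.3, -0.4]
gripper_width: 60.0
grasp_force: 0.0
```

Call:
{"api": "carry_out", "payload": {
  "slide": [
    [0,0,0],
    [0,0,0],
    [0,0,0],
    [0,0,0],
    [0,0,0],
    [0,0,0],
    [0,0,0],
    [0,0,0]
  ],
  "roll": [10.5,21,31.5,42,52.5,63,73.5,84],
  "claw": [0.05,0.05,0.05,0.05,0.05,0.05,0.05,0.05]
}}

```text
clock: 9.55
position: [595.5, -177.0, 324.7]
ee_rot: [0.453, 0.892, -0.001, -0.002]
contact_force: [0.1, 0.2, -0.2]
gripper_width: 50.0
grasp_force: 0.0
```

Call:
{"api": "carry_out", "payload": {
  "slide": [
    [0,0,0],
    [0,0,0],
    [0,0,0],
    [0,0,0]
  ],
  "roll": [10.5,21,23.2,23.2],
  "claw": [0.05,0.05,0.05,0.05]
}}

```text
clock: 10.05
position: [595.5, -177.0, 325.0]
ee_rot: [0.62, 0.784, -0.001, -0.001]
contact_force: [0.1, 0.3, 0.1]
gripper_width: 50.1
grasp_force: 0.0
```

Run:
```python
from h import *
s=read_state(); M=R.from_quat(s['ee_rot']).as_matrix(); print(s['position'],s['joints'][5],np.degrees(np.arctan2(M[1,1],M[0,1])))
p,T=cam('wrist'); find(p,T,['rod_grip','rod_flag','cursor_mark'])
np.savez('w5.npz',img=p['img'],T=T,mtx=p['mtx'],k1=p['k1'])
x,y=260,140
for n,q in [('head',[597.9,-176.4,134]),('flag',[594,-160,87]),('cur',[561.5,-170.5,90])]: print(n,proj(p,T,q).round())
c=proj(p,T,[580,-168,95]).round().astype(int); x,y=max(0,c[0]-65),max(0,c[1]-50)
cv2.imwrite('pics/w5.png',cv2.resize(cv2.cvtColor(p['img'][y:y+100,x:x+130],cv2.COLOR_RGB2BGR),None,fx=6,fy=6,interpolation=cv2.INTER_CUBIC)); print(x,y)
```

```text
[ 595.52589863 -177.02495734  324.99052566] -2.8797748673117454 13.342260753014978
rod_grip 0.72 [328.4 226. ] [ 598.9 -175.9  114. ]
rod_grip 0.48 [439.6  10.9] [627.2 -42.2 114. ]
rod_flag 0.77 [331.4 188.8] [ 597.2 -157.5   87. ]
cursor_mark 0.59 [274.4 189.4] [ 557.1 -166.7   90. ]
head [327. 239.]
flag [326. 191.]
cur [279. 196.]
240 150
```

View pics/w5.png

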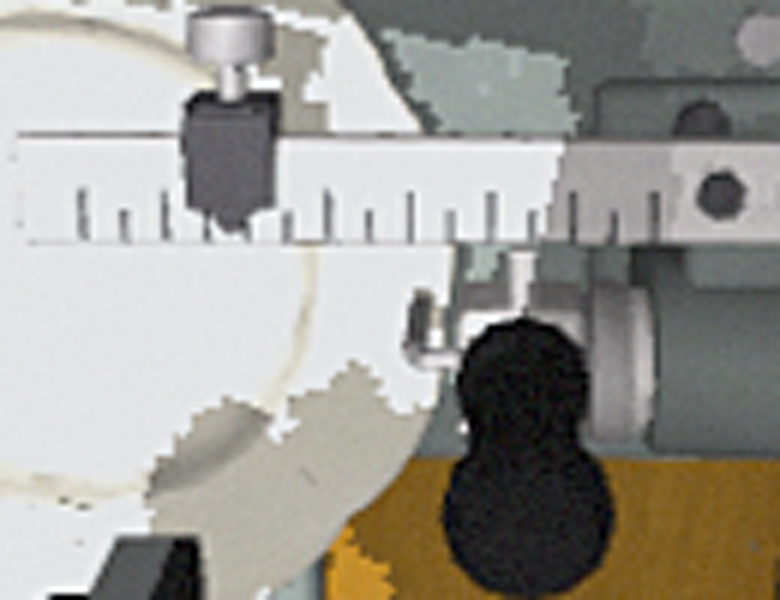

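Run:
```python
from h import *
p=dict(np.load('w5.npz')); T=p['T']; f=lambda q,z: at_z(p,T,(np.array(q)+.5)/6-.5+[240,150],z)[:2]
a=np.radians(13.34); ex=np.array([np.cos(a),np.sin(a)]); ey=np.array([-ex[1],ex[0]])
for n,q,z in [('flag',(520,250),87),('nib',(232,230),90),('nib89',(232,230),89),('tickR',(655,240),87),('tickL',(82,240),87),('post',(525,375),125),('head',(528,515),134)]:
    X=f(q,z); print(n,X.round(1),(X@ex).round(2),(X@ey).round(2))
s=read_state()['position'][:2]; print(s@ex,s@ey)
```

```text
flag [ 594.  -160.2] 541.04 -292.9
nib [ 559.6 -165. ] 506.45 -289.64
nib89 [ 559.5 -165.3] 506.3 -289.9
tickR [ 609.7 -155.1] 557.48 -291.62
tickL [ 541.8 -171.3] 487.66 -291.7
post [ 594.7 -162.9] 541.04 -295.74
head [ 597.5 -174. ] 541.26 -307.2
538.7839223513402 -309.7240070988465
```

Call:
{"api": "carry_out", "payload": {
  "slide": [
    [0,0.001,0.03],
    [0,0.001,0.055],
    [0,0.001,0.055],
    [0,0.001,0.055],
    [0,0.001,0.055],
    [0,0.001,0.055],
    [0,0.001,0.055],
    [0,0.001,0.055]
  ],
  "roll": [0,0,0,0,0,0,0,0],
  "claw": [0.05,0.05,0.05,0.02,0.005,0.005,0.005,0.005]
}}

```text
clock: 11.25
position: [597.6, -176.7, 273.3]
ee_rot: [0.62, 0.785, 0.001, 0.002]
contact_force: [2.3, 1.0, 5.3]
gripper_width: 14.9
grasp_force: 58.5
```

```bash
cat > g.py <<'E'
from h import *
a=np.radians(13.34); ex=np.array([np.cos(a),np.sin(a)]); ey=np.array([-ex[1],ex[0]])
s=read_state(); print(s['position'],s['contact_force'],s['gripper_width'],s['grasp_force'],'tcp',s['position'][:2]@ex,s['position'][:2]@ey)
p,T=cam('wrist')
for n in ['rod_flag','cursor_mark']:
    for r in place_of(p,n)[:2]: X=at_z(p,T,r['at'],Z[n])[:2]; print(n,round(r['conf'],2),np.round(r['at'],1),X@ex,X@ey)
np.savez('last.npz',img=p['img'],T=T,mtx=p['mtx'],k1=p['k1'])
E
python3 g.py
```

```text
[ 597.60628363 -176.74048511  273.31851519] [2.27216166 1.04861643 5.28680012] 14.899669526851426 58.51521789561957 tcp 540.7025182275958 -309.8568316112035
rod_flag 0.87 [324.9 211.6] 542.9019812166968 -291.34118413429525
cursor_mark 0.62 [259.5 209.3] 507.04510370737046 -288.9262581970061
```

Call:
{"api": "carry_out", "payload": {
  "slide": [
    [0,0,0],
    [0,0,0],
    [0,0,0.004],
    [0,0,0.004],
    [0,0,0.004],
    [0,0,0.004],
    [0,0,0.004],
    [0,0,0.004]
  ],
  "roll": [0,0,0,0,0,0,0,0],
  "claw": [0.03,0.03,0.03,0.03,0.005,0.005,0.005,0.005]
}}

```text
clock: 12.4
position: [596.9, -176.8, 267.5]
ee_rot: [0.62, 0.784, 0.0, 0.0]
contact_force: [3.0, 0.8, -3.8]
gripper_width: 15.1
grasp_force: 58.3
```

```bash
python3 g.py
```

```text
[ 596.89753852 -176.75219779  267.54062823] [ 2.99532335  0.76137433 -3.7699663 ] 15.084095433872669 58.32912922720425 tcp 540.0101939937804 -309.7047001483677
rod_flag 0.84 [326.4 219.2] 542.3472335865213 -293.2569286945887
cursor_mark 0.75 [259.6 212.8] 506.93878022432574 -288.49566784248424
cursor_mark 0.34 [241.3 196.8] 497.97060365620825 -279.67561362465403
```

Call:
{"api": "carry_out", "payload": {
  "slide": [
    [0,-0.004,-0.0015],
    [0,-0.012,-0.0015],
    [0,-0.02,-0.0015],
    [0,-0.027,-0.0015],
    [0,-0.032,-0.0015],
    [0,-0.032,-0.0015],
    [0,-0.032,-0.0015]
  ],
  "roll": [0,0,0,0,0,0,0],
  "claw": [0.005,0.005,0.005,0.005,0.005,0.005,0.005]
}}

```text
clock: 13.42
position: [565.3, -184.1, 267.7]
ee_rot: [0.621, 0.784, 0.0, -0.0]
contact_force: [6.4, -1.3, -12.8]
gripper_width: 15.0
grasp_force: 58.6
```

```bash
python3 g.py
python3 - <<'E'
from h import *
p=dict(np.load('last.npz')); c=[275,215]; x,y=c[0]-65,c[1]-50
print(x,y); cv2.imwrite('pics/w6.png',cv2.resize(cv2.cvtColor(p['img'][y:y+100,x:x+130],cv2.COLOR_RGB2BGR),None,fx=6,fy=6,interpolation=cv2.INTER_CUBIC))
E
```

```text
[ 565.29542265 -184.12450322  267.6959518 ] [  6.44211741  -1.3359582  -12.8324295 ] 14.986809184274778 58.587628631684645 tcp 507.5597601383356 -309.5865588796837
rod_flag 0.83 [323.4 215.6] 508.19450984082016 -290.95776113881067
cursor_mark 0.85 [317.4 215. ] 504.98360743854926 -289.52501711910895
210 165
```

Call:
{"api": "carry_out", "payload": {
  "slide": [
    [0,-0.001,0.0015],
    [0,-0.0024,0.0015],
    [0,-0.0024,0.0015],
    [0,-0.0024,0.0015]
  ],
  "roll": [0,0,0,0],
  "claw": [0.005,0.005,0.005,0.005]
}}

```text
clock: 14.08
position: [563.7, -184.4, 267.6]
ee_rot: [0.62, 0.784, 0.001, 0.001]
contact_force: [7.0, 0.4, -8.6]
gripper_width: 14.8
grasp_force: 58.6
```

```bash
python3 g.py
python3 - <<'E'
from h import *
p=dict(np.load('last.npz')); x,y=280,175
cv2.imwrite('pics/w6.png',cv2.resize(cv2.cvtColor(p['img'][y:y+60,x:x+80],cv2.COLOR_RGB2BGR),None,fx=10,fy=10,interpolation=cv2.INTER_CUBIC))
E
```

```text
[ 563.71025186 -184.43177128  267.62760542] [ 7.03457032  0.40997493 -8.61593365] 14.832237948830706 58.645718505140394 tcp 505.94646470355684 -309.5197912383362
rod_flag 0.68 [325.7 215.3] 508.32193333378325 -290.8965971924422
cursor_mark 0.65 [321.  215.3] 505.76805940643095 -289.80197342280087
```

View pics/w6.png

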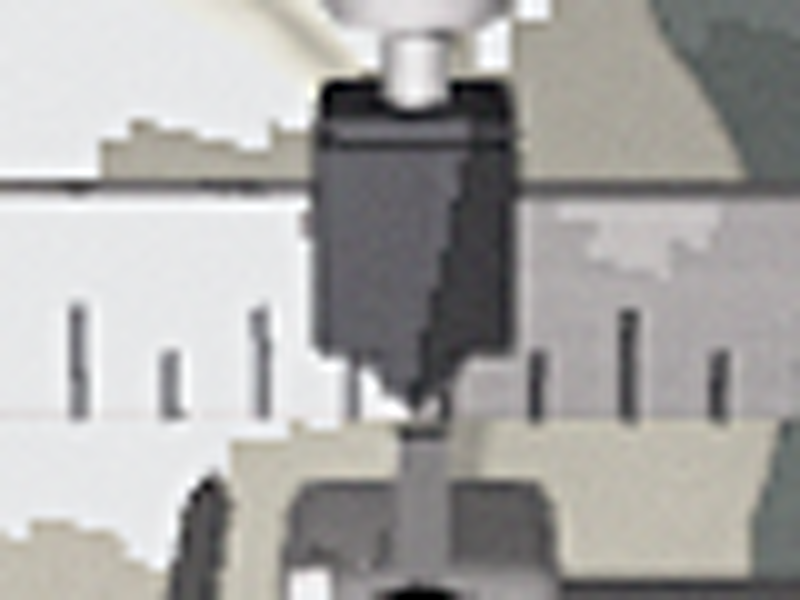

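Call:
{"api": "carry_out", "payload": {
  "slide": [
    [0,-0.0004,0],
    [0,-0.0004,0],
    [0,-0.0004,0],
    [0,-0.0004,0]
  ],
  "roll": [0,0,0,0],
  "claw": [0.005,0.005,0.005,0.005]
}}

```text
clock: 14.72
position: [563.4, -184.5, 267.6]
ee_rot: [0.62, 0.784, 0.001, 0.001]
contact_force: [6.8, 0.4, -8.4]
gripper_width: 14.7
grasp_force: 58.6
```

```bash
python3 g.py
python3 - <<'E'
from h import *
p=dict(np.load('last.npz'))['img'].astype(int).sum(2)
x0=280
b=p[195:208,300:345].mean(0); f=p[218:222,300:345].mean(0); t=p[213:216,300:345].mean(0)
print('cursor',b.astype(int)); print('flag',f.astype(int)); print('tip',t.astype(int))
E
```

```text
[ 563.42754325 -184.49611564  267.62041674] [ 6.78189029  0.36135209 -8.40661271] 14.650131408324516 58.64580687135458 tcp 505.6565380081392 -309.51717035951935
rod_flag 0.67 [324.1 217.1] 507.2183690980972 -291.9363336883147
cursor [697 699 698 698 703 694 621 679 704 705 714 626 219 295 301 302 298 296
 294 297 298 298 291 276 240 197 185 191 187 183 170 202 388 535 515 507
 511 519 514 521 544 541 526 490 525]
flag [701 702 697 604 548 615 682 686 667 549 558 566 566 564 567 568 572 571
 582 538 338 350 354 346 381 462 446 430 483 530 546 543 548 549 549 548
 550 548 549 551 552 556 558 554 556]
tip [699 694 691 699 708 688 325 499 731 703 698 693 695 710 680 343 525 743
 634 487 383 258 199 259 231 308 539 511 505 503 505 508 484 268 290 525
 507 492 501 500 507 496 363 234 467]
```

Call:
{"api": "carry_out", "payload": {
  "slide": [
    [0,0,0],
    [0,0,0],
    [0,0,0],
    [0,0,0],
    [0,0,0],
    [0,0,0],
    [0,0,0],
    [0,0,0]
  ],
  "roll": [0,0,0,0,0,0,0,0],
  "claw": [0.005,0.005,0.005,0.005,0.005,0.005,0.005,0.005]
}}

```text
clock: 15.88
position: [563.4, -184.5, 267.6]
ee_rot: [0.62, 0.784, 0.001, 0.001]
contact_force: [6.3, 1.8, -9.4]
gripper_width: 14.8
grasp_force: 58.6
```

```bash
python3 g.py
python3 - <<'E'
from h import *
p=dict(np.load('last.npz'))['img'].astype(int).sum(2)
print(p[195:208,308:336].mean(0).astype(int),p[218:222,308:336].mean(0).astype(int))
E
```

```text
[ 563.42792435 -184.49448366  267.62283213] [ 6.27810791  1.76348033 -9.36199181] 14.783178224969214 58.64487231359817 tcp 505.657285372032 -309.5156703389754
cursor_mark 0.65 [319.3 215.7] 504.61889413366987 -290.02861330194446
[703 704 715 626 217 300 300 303 296 296 295 294 297 296 292 276 237 200
 185 191 183 180 169 202 389 536 513 510] [662 548 561 564 561 566 564 570 571 573 582 538 336 350 353 348 384 461
 447 435 481 529 550 550 541 551 549 549]
```

Steady and aligned; handing in.

```bash
python3 -c "from bench import *; print(job_done())"
```

```text
the job is handed in; nothing more can be done
None
```

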